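# Line up the booth's tumblers by height

## Robot

A 7-joint arm with a two-finger parallel gripper is mounted at the origin on the work surface. World frame = base frame: x ahead of the robot, y to its left, z up, the work surface at z = 0. Lengths are in m, angles in rad, forces in N, time in s.
With the tool pointing down it reaches from about 0.425 to 0.925 m from the base axis. Payload 6.8 kg.
Tool frame: the origin (TCP) lies on the mounting face of the last link; the fingertips stand 173 mm ahead of it and the grasp point (between the pads) lies 155 mm ahead of it; z points along the fingers, y is the line along which they close (so a half turn about z gives the same grasp; the last joint's range is limited). The gripper opens to 85 mm and grips with 20 to 120 N. Pads are 22 mm wide; open, the fingers measure 114 mm over their backs; the gripper's body (76 mm by 85 mm) begins 54 mm behind the grasp point. The pads swing forward as they close: fully open they stand 13 mm farther back than shut.
Start: joints at [1.187, 0.477, 0.022, 1.555, -0.011, 1.109, -0.083], TCP at [0.184, -0.65, 0.405] pointing down, gripper open.
Joint ranges: [-2.96, 2.96], [-0.34, 2.1], [-1.41, 1.46], [0.24, 2.44], [-1.37, 4.51], [0.17, 1.92], [-2.96, 2.96]. Speed limits (rad/s): [2.39, 2.39, 3.14, 3.14, 3.14, 3.14, 3.14].

## Interface

Orientations are given as a unit quaternion [w, x, y, z].
In Python, from station import bot gives the robot as it stands. The module is installed in compiled form; this text tells all that it offers.
- The arm moves only by the shell command python3 -m pendant 'ROWS' [FORCE]. ROWS is JSON, a list of rows, each a list of 5 numbers: the finger opening in m, from 0 to 0.0854, then the shift along the tool's x, y, z in m, then the turn about the tool's z in degrees. In form: [[jaw, x, y, z, yaw], ...]. A call has 1 to 12 rows; each row shifts and turns the commanded pose from where the row before left it, along the tool's axes as they then stand; what a row does not reach is not made up. A row lasts 1/12 s, in which the tool goes at most 41.7 mm and 7.16 degrees, less where a joint would pass 70% of its speed; a pose out of reach is approached as far as the arm can. A call with a gripper value outside its range is refused whole. The fingers move at their own pace and stop on an object; FORCE is the grip in N (left out, the last holds). Time passes only in rows, so rows that do not move let the fingers close. It gives the time, the measured TCP pose, the force, the opening and the grip force at its end, in the units of the state.
- bot.get_obs(): the state, without advancing time (a new reading comes with each control period).
- bot.read_camera(name): name is "scene" or "top" or "wrist"; returns (picture, depth): 480x640x3 uint8, blue, green, red; 480x640 float32, m along the optical axis (not along the pixel's ray), 0 where there is no reading.
- bot.camera_model(name): a dict with "intrinsics" (3x3 intrinsics, pixels), "R" (3x3) and "t" (3): a world point X has camera coordinates R X + t. Camera axes: x right, y down, z forward; pixel columns grow to the right and rows downward; lengths in m; the calibration is good to about 2 mm. A picture is of the moment at which its call begins: read the wrist's pose just before it. camera_model takes no time and is no camera call; for the wrist camera it gives the pose at the moment of the call.
- bot.hand_in(): hands the job in; it is judged then, once.
Trained networks look in the newest picture that a camera, given by its name, has taken for a name from the list of things; names that differ only in an ending like _2 or _b are one class to them, and where a whole thing is asked for, a point or a joint stands for the part that bears it (a point fixed in the world has none). Each returns a list of dicts, best first, with "score" (0 to 1); they miss things now and then, are a little off and sometimes report something else, mostly with a low value. They report only what shows in the picture. A call takes as long as a camera call. They do not tell look-alikes from the thing itself.
- bot.boxes_of(name, camera): "at" ([column, row] in pixels, amid what is visible of it).
- bot.trace(name, camera): "mask" (480x640 bool, what is visible of it) and "at" ([column, row] in pixels, amid what is visible of it).
- bot.pinpoint(name, camera): "at" ([column, row] in pixels: a listed point, or the origin of a listed thing).
The state is a dict: "t": time; "q": joint angles; "joint_vel": joint speeds; "joint_torque": joint torques, N m; "eef_pos": TCP position; "tool_rot": TCP orientation; "contact_force": force on the tool from outside, world axes, zero at the start; "torque": the same for the moment, N m; "gripper_width": opening from 0.0 (shut) to 1.0 (fully open); "grasp_force": force on a finger pad.
Only numpy, scipy, OpenCV 4.12 (cv2) and the standard library are available. Lean on these libraries where they do the work, as an engineer would, in place of code of your own. Each camera call takes 0.05 s, during which the arm holds its last target. There are 200 camera calls.

## Task

Tidy the DJ counter: stand the four coloured tumblers upright on the row of cork coasters, one to a coaster and centred on it, in order of height, with the tallest on the coaster next to the orange lamp and the shortest at the grey-lamp end. Leave the red drinks can where it stands.

Things in the scene. Friction and masses are not known exactly. Their poses are not given: they have to be found in the camera images.
- green_tumbler (a point): green straight-sided plastic tumbler, tallest of the four: round, 58 mm across, 140 mm tall, open at the top, wall 3 mm, floor 6 mm thick, black line round its foot, 88 to 154 g. Loose, stands upright on the table at the start. The point is at its centre, half-way up (70 mm above its foot); z points up along its axis
- white_tumbler (a point): white straight-sided plastic tumbler, second tallest of the four: round, 58 mm across, 115 mm tall, open at the top, wall 3 mm, floor 6 mm thick, black line round its foot, 78 to 136 g. Loose, stands upright on the table at the start. The point is at its centre, half-way up (57.5 mm above its foot); z points up along its axis
- blue_tumbler (a point): blue straight-sided plastic tumbler, third tallest of the four: round, 58 mm across, 90 mm tall, open at the top, wall 3 mm, floor 6 mm thick, black line round its foot, 68 to 119 g. Loose, stands upright on the table at the start. The point is at its centre, half-way up (45 mm above its foot); z points up along its axis
- yellow_tumbler (a point): yellow straight-sided plastic tumbler, shortest of the four: round, 58 mm across, 65 mm tall, open at the top, wall 3 mm, floor 6 mm thick, black line round its foot, 58 to 102 g. Loose, stands upright on the table at the start. The point is at its centre, half-way up (32.5 mm above its foot); z points up along its axis
- coaster_a_top (a point): round cork coaster, pale in the middle, 88 mm across, fixed on the black rubber bar mat, at the end of the row towards +y (the robot's left); its neighbours are about 95 mm away in a roughly straight row, which may stand at an angle of up to 0.25 rad to y. The point is at the centre of its top face, 8 mm above the table
- coaster_b_top (a point): round cork coaster, pale in the middle, 88 mm across, fixed on the black rubber bar mat, second from the +y end; its neighbours are about 95 mm away in a roughly straight row, which may stand at an angle of up to 0.25 rad to y. The point is at the centre of its top face, 8 mm above the table
- coaster_c_top (a point): round cork coaster, pale in the middle, 88 mm across, fixed on the black rubber bar mat, third from the +y end; its neighbours are about 95 mm away in a roughly straight row, which may stand at an angle of up to 0.25 rad to y. The point is at the centre of its top face, 8 mm above the table
- coaster_d_top (a point): round cork coaster, pale in the middle, 88 mm across, fixed on the black rubber bar mat, at the end of the row towards -y (the robot's right); its neighbours are about 95 mm away in a roughly straight row, which may stand at an angle of up to 0.25 rad to y. The point is at the centre of its top face, 8 mm above the table
- lamp_orange_top (a point): orange puck lamp (orange dome on a black base), 64 mm across, 32 mm tall, fixed on the table just beyond one end of the coaster row, about 98 mm from the end coaster's centre; a like lamp with a grey dome stands beyond the other end. Which end it is changes. The point is at the centre of its top
- drinks_can (a point): closed red drinks can with a flat pale metallic lid, 62 mm across, 115 mm tall, loose, full, standing among the tumblers; not to be moved. The point is at its centre, half-way up
Mind the look-alikes: they are no part of the job. Leave any purple look-alike of the part that bears white_tumbler alone.

How it is judged:
By the outcome, as a careful person would: the job done as asked, in the order asked, and still so for the second after the job is handed in, with the robot touching nothing.
It also fails if it takes over 112 s, if anything falls off the work surface, if the arm or the gripper's body presses on something with over 40 N, if the wrist force passes 120 N, or if a joint passes its speed limit or range.

## Working session

There is one attempt and no reset: what is moved stays moved. The work goes in short steps, Python scripts to look and compute and a shell command to move; the robot and the scene stay as the last step left them, time stands still between calls to the robot, and variables do not carry over. Pictures are saved under pics/ and viewed, at most 14 in all, crops included, and the job is handed in when it is done.

```bash
mkdir -p pics; python3 - <<'E'
from station import bot
import cv2,numpy as np
o=bot.get_obs();print(o['t'],o['eef_pos'],o['tool_rot'])
a,d=bot.read_camera("scene");b,d2=bot.read_camera("top")
cv2.imwrite('pics/s.png',a);cv2.imwrite('pics/t.png',b)
for c in("scene","top"):
    m=bot.camera_model(c);print(c,(-m['R'].T@m['t']).round(3),m['R'].round(2).tolist(),m['intrinsics'][0][0])
E
```

```text
0.0 [ 0.18373298 -0.64920952  0.40371547] [-9.28354756e-04  9.90506834e-01  1.37460217e-01 -1.94766550e-04]
scene [1.049 0.05  0.968] [[-0.15, 0.99, 0.01], [0.83, 0.13, -0.54], [-0.53, -0.07, -0.84]] 560.5461283831407
top [ 0.281 -0.049  1.316] [[-0.02, -1.0, -0.02], [-0.98, 0.02, -0.18], [0.18, 0.01, -0.98]] 526.9537352721362
```

View pics/s.png

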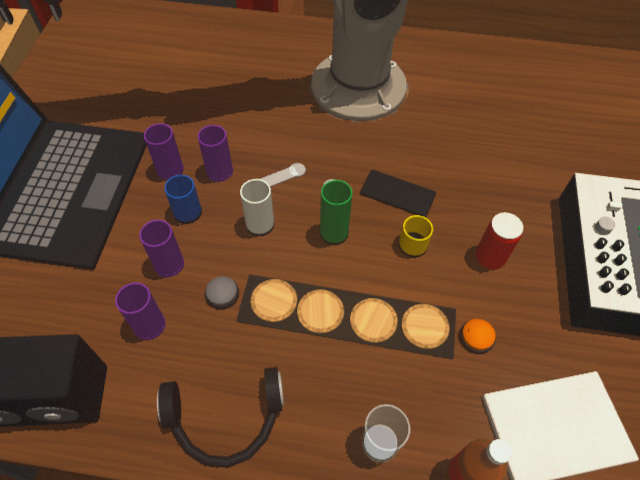

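View pics/t.png

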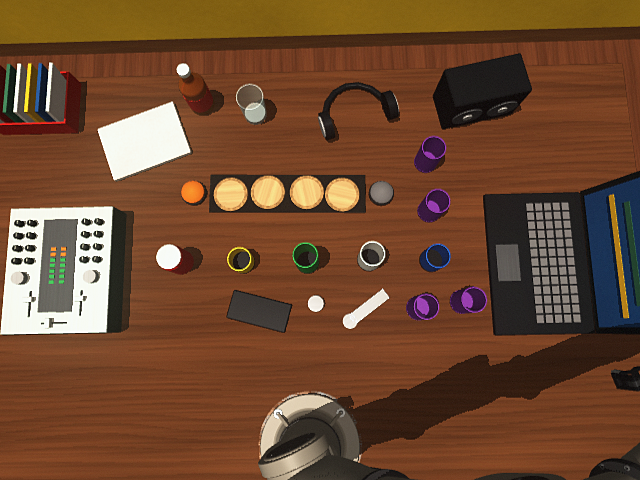

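Scene: the orange lamp is at (479,335) in scene and (193,192) in top, which is the +y end. Green is at (305,257) in top, white (371,255), blue (435,257), yellow (239,259), can (170,258), and the coasters are at (230..342,193). The four purple cups, at (430,155), (434,205), (423,306) and (467,300), are look-alikes, and so is the clear glass at (250,103). The white tumbler at (371,255) is the only white cup. So green goes to a, white to b, blue to c and yellow to d. Next I'll measure and make one enlarged crop.

```bash
cat > h.py <<'E'
from station import bot
import cv2,numpy as np
from scipy.optimize import least_squares
H=dict(green=.14,white=.115,blue=.09,yellow=.065)
def ray(c,uv,z):
    m=bot.camera_model(c);K=np.array(m['intrinsics']);R=np.array(m['R']);t=np.array(m['t'])
    C=-R.T@t;d=R.T@np.linalg.solve(K,[uv[0],uv[1],1]);return C+d*(z-C[2])/d[2]
def cloud(c,mask,d):
    m=bot.camera_model(c);K=np.array(m['intrinsics']);R=np.array(m['R']);t=np.array(m['t'])
    v,u=np.nonzero(mask&(d>0));z=d[v,u]
    return (np.linalg.solve(K,np.c_[u,v,np.ones(len(u))].T)*z-t[:,None]).T@R
def circ(P,r):
    f=least_squares(lambda p:np.hypot(P[:,0]-p[0],P[:,1]-p[1])-r,P[:,:2].mean(0),loss='soft_l1',f_scale=.002);return f.x
E
python3 - <<'E'
from h import *
for c in("scene","top"):
    im,d=bot.read_camera(c)
    for n in list(H)+['can']:
        nm=n+'_tumbler' if n!='can' else 'drinks_can'
        for r in bot.trace(nm,c)[:2]:
            P=cloud(c,r['mask'],d);h=H.get(n,.115)
            Q=P[(abs(P[:,2]-h)<.006)]
            print(c,n,round(r['score'],2),np.round(r['at']),r['mask'].sum(),np.percentile(P[:,2],98).round(3),len(Q),circ(Q,.0275 if n!='can' else .028).round(4) if len(Q)>8 else '')
    for k in 'abcd':
        for r in bot.pinpoint(f'coaster_{k}_top',c)[:4]: print(c,k,round(r['score'],2),np.round(r['at'],1),ray(c,r['at'],.008).round(4))
    for r in bot.pinpoint('lamp_orange_top',c)[:2]: print(c,'lamp',round(r['score'],2),np.round(r['at']),ray(c,r['at'],.032).round(3))
    # coasters by colour
    hsv=cv2.cvtColor(im,cv2.COLOR_BGR2HSV);m=((hsv[...,0]>8)&(hsv[...,0]<28)&(hsv[...,2]>150)).astype(np.uint8)
    for k in cv2.findContours(m,cv2.RETR_EXTERNAL,cv2.CHAIN_APPROX_NONE)[0]:
        if cv2.contourArea(k)>500:
            P=np.array([ray(c,p[0],.008) for p in k]);f=least_squares(lambda p:np.hypot(P[:,0]-p[0],P[:,1]-p[1])-p[2],[*P[:,:2].mean(0),.04],loss='soft_l1',f_scale=.002);print(c,'fit',f.x.round(4))
    if c=='top': cv2.imwrite('pics/crop.png',cv2.resize(im[130:330,150:490],None,fx=2.3,fy=2.3))
E
```

```text
scene green 0.83 [336. 208.] 1799 0.142 254 [ 0.4356 -0.0027]
scene green 0.25 [414. 233.] 1114 0.068 0 
scene white 0.97 [162. 152.] 1516 0.117 226 [ 0.3289 -0.3804]
scene white 0.93 [256. 208.] 1596 0.117 240 [ 0.4385 -0.156 ]
scene blue 0.64 [183. 200.] 1349 0.093 231 [ 0.4331 -0.3109]
scene yellow 0.66 [413. 233.] 1107 0.068 228 [0.4389 0.1579]
scene can 0.69 [496. 239.] 1753 0.119 678 [0.4399 0.3131]
scene a 0.72 [425.4 325. ] [0.6121 0.1922 0.008 ]
scene b 0.6 [373.8 319. ] [0.6151 0.0972 0.008 ]
scene c 0.72 [414.6 233.6] [0.4157 0.1606 0.008 ]
scene c 0.71 [322.3 309. ] [6.1e-01 1.0e-04 8.0e-03]
scene d 0.85 [277.5 299.7] [ 0.6043 -0.0861  0.008 ]
scene lamp 0.61 [480. 333.] [0.623 0.286 0.032]
scene fit [0.7609 0.4424 0.0911]
scene fit [0.6125 0.2897 0.0287]
scene fit [0.6124 0.1914 0.0425]
scene fit [0.6156 0.0962 0.0425]
scene fit [ 0.6132 -0.0037  0.0425]
scene fit [ 0.6048 -0.0938  0.0425]
scene fit [0.3993 0.1659 0.0305]
scene fit [0.3641 0.3476 0.0318]
scene fit [0.3446 0.3263 0.2665]
scene fit [-0.0147 -0.0147  0.1161]
scene fit [-0.2793  0.204   1.1547]
top green 0.9
[... 265 characters left out ...]
68 0.1599]
top can 0.6 [173. 261.] 850 0.12 475 [0.4401 0.3151]
top a 0.67 [305.  193.2] [0.6092 0.0015 0.008 ]
top a 0.61 [233.6 196.1] [0.6059 0.1843 0.008 ]
top a 0.34 [367.9 258.4] [ 0.4383 -0.1529  0.008 ]
top b 0.66 [268.4 192.1] [0.6143 0.0951 0.008 ]
top c 0.68 [310.5 194. ] [ 0.6067 -0.0126  0.008 ]
top d 0.96 [341.  193.5] [ 0.6062 -0.0904  0.008 ]
top lamp 0.56 [190. 189.] [0.62  0.291 0.032]
top fit [-0.0375  0.0501  0.0452]
top fit [0.0304 0.0902 0.0373]
top fit [0.038  0.0097 0.0788]
top fit [ 0.1932 -0.2432  0.1685]
top fit [ 0.4143 -8.8727  8.1009]
top fit [ 0.6047 -0.0919  0.0425]
top fit [0.6119 0.1932 0.0422]
top fit [ 0.6128 -0.0018  0.0424]
top fit [0.6152 0.098  0.0423]
```

View pics/crop.png

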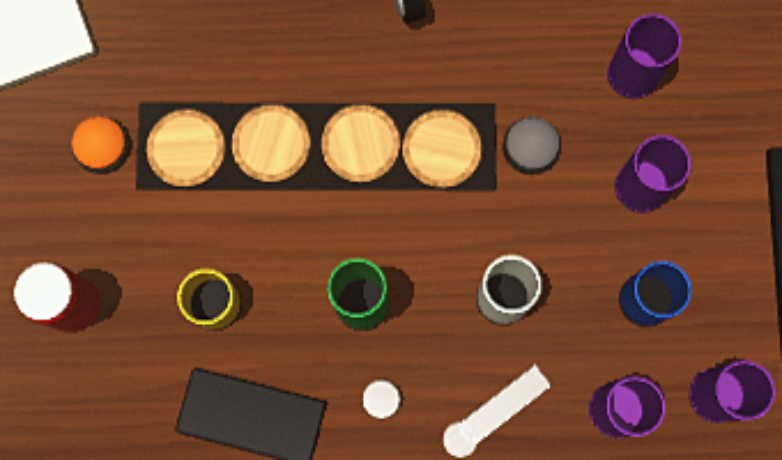

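The crop matches the measurements, and the two cameras agree to about 2 mm. I'll turn the tool so the fingers close along x, and locate the purple cups for clearance.

```bash
python3 -m pendant '[[0.0854,0,0,0,-6.2],[0.0854,0,0,0,-6.2],[0.0854,0,0,0,-6.2],[0.0854,0,0,0,-6.2],[0.0854,0,0,0,-6.2],[0.0854,0,0,0,-6.2],[0.0854,0,0,0,-6.2],[0.0854,0,0,0,-6.2],[0.0854,0,0,0,-6.2],[0.0854,0,0,0,-6.2],[0.0854,0,0,0,-6.2],[0.0854,0,0,0,-6.0]]' 40
cat > w.py <<'E'
import sys
from h import *
from scipy.spatial.transform import Rotation as Ro
def st(tx=None):
    o=bot.get_obs();q=o['tool_rot'];R=Ro.from_quat([q[1],q[2],q[3],q[0]]).as_matrix();p=np.array(o['eef_pos'])
    print('t',round(o['t'],2),'p',p.round(4),'toolx deg',np.degrees(np.arctan2(R[1,0],R[0,0])).round(2),'zax',R[:,2].round(3),'F',np.round(o['contact_force'],1),'w',round(o['gripper_width'],3),'gf',round(o['grasp_force'],1))
    if tx is not None: print('shift tool',(R.T@(np.array(tx)-p)).round(4))
if __name__=='__main__': st([float(x) for x in sys.argv[1:4]] if len(sys.argv)>3 else None)
E
python3 w.py .432 -.31 .405
python3 - <<'E'
from h import *
im,d=bot.read_camera('scene');hsv=cv2.cvtColor(im,cv2.COLOR_BGR2HSV)
m=((hsv[...,0]>128)&(hsv[...,0]<160)&(hsv[...,1]>80)).astype(np.uint8)
n,l,s,_=cv2.connectedComponentsWithStats(m)
for i in range(1,n):
    if s[i,4]>300:
        P=cloud('scene',l==i,d);Q=P[abs(P[:,2]-.115)<.006];print(s[i],circ(Q,.0275).round(3),P[:,2].max().round(3))
E
```

```text
t: 2.2
eef_pos: [0.1837, -0.6495, 0.4047]
tool_rot: [-0.0, 0.705, 0.709, -0.0]
contact_force: [0.0, 0.0, -0.4]
gripper_width: 1.0
grasp_force: 0.0
t 2.2 p [ 0.1837 -0.6495  0.4047] toolx deg 90.3 zax [-0. -0. -1.] F [ 0.   0.  -0.4] w 1.0 gf 0.0
shift tool [ 3.382e-01  2.500e-01 -3.000e-04]
[ 144  123   39   57 1449] [ 0.329 -0.38 ] 0.12
[ 198  125   35   56 1422] [ 0.316 -0.272] 0.12
[ 139  220   45   57 1685] [ 0.559 -0.313] 0.12
[ 115  282   50   58 1859] [ 0.689 -0.311] 0.121
```

```bash
python3 -m pendant '[[0.0854,0.0282,0.0208,0,0],[0.0854,0.0282,0.0208,0,0],[0.0854,0.0282,0.0208,0,0],[0.0854,0.0282,0.0208,0,0],[0.0854,0.0282,0.0208,0,0],[0.0854,0.0282,0.0208,0,0],[0.0854,0.0282,0.0208,0,0],[0.0854,0.0282,0.0208,0,0],[0.0854,0.0282,0.0208,0,0],[0.0854,0.0282,0.0208,0,0],[0.0854,0.0282,0.0208,0,0],[0.0854,0.0282,0.0208,0,0]]'  >/dev/null; python3 w.py .432 -.31 .215
```

```text
t 3.25 p [ 0.4341 -0.3097  0.405 ] toolx deg 89.83 zax [ 0. -0. -1.] F [ 1.  -0.5  0.1] w 1.001 gf 0.0
shift tool [-0.0002 -0.0022  0.19  ]
```

```bash
python3 -m pendant '[[0.0854,0,-0.002,0.03,0],[0.0854,0,0,0.03,0],[0.0854,0,0,0.03,0],[0.0854,0,0,0.03,0],[0.0854,0,0,0.03,0],[0.0854,0,0,0.025,0],[0.0854,0,0,0.015,0],[0.0854,0,0,0,0]]' 40 >/dev/null; python3 w.py; python3 -m pendant '[[0.05,0,0,0,0],[0.05,0,0,0,0],[0.05,0,0,0,0],[0.05,0,0,0,0],[0.05,0,0,0,0],[0.05,0,0,0,0],[0.05,0,0,0,0]]' 30 >/dev/null; python3 w.py .613 -.003 .32
```

```text
t 3.92 p [ 0.4302 -0.3105  0.2117] toolx deg 89.88 zax [-0.005  0.003 -1.   ] F [-0.3  0.2  0.5] w 1.002 gf 0.0
t 4.5 p [ 0.432  -0.3115  0.2162] toolx deg 89.97 zax [ 0.002 -0.002 -1.   ] F [-1.1  0.8  6.9] w 0.678 gf 32.6
shift tool [ 0.3084  0.181  -0.1039]
```

```bash
python3 -m pendant '[[0.05,0,0,-0.02,0],[0.05,0,0,-0.03,0],[0.05,0.028,0.0165,-0.03,0],[0.05,0.028,0.0165,-0.02,0],[0.05,0.028,0.0165,0,0],[0.05,0.028,0.0165,0,0],[0.05,0.028,0.0165,0,0],[0.05,0.028,0.0165,0,0],[0.05,0.028,0.0165,0,0],[0.05,0.028,0.0165,0,0],[0.05,0.028,0.0165,0,0],[0.05,0.028,0.0165,0,0]]' >/dev/null; python3 -m pendant '[[0.05,0.028,0.016,0,0],[0.05,0,0,0.02,0],[0.05,0,0,0.03,0],[0.05,0,0,0.01,0],[0.05,0,0,0,0],[0.05,0,0,0,0]]' >/dev/null; python3 w.py .613 -.003 .224
cat > m.py <<'E'
from h import *
import sys
from w import st
# where is tumbler n: rim fit at rim height z; sweep cameras
n=sys.argv[1];z=float(sys.argv[2])
for c in ('scene','top'):
    im,d=bot.read_camera(c)
    for r in bot.trace(n+'_tumbler',c)[:2]:
        P=cloud(c,r['mask'],d);Q=P[(abs(P[:,2]-z)<.008)]
        S=P[(P[:,2]<z-.008)&(P[:,2]>z-H[n]+.01)]
        print(c,round(r['score'],2),np.round(r['at']),len(Q),P[:,2].max().round(3),circ(Q,.0275).round(4) if len(Q)>8 else '','side',len(S),circ(S,.029).round(4) if len(S)>20 else '')
    cv2.imwrite(f'pics/{n}_{c}_{len(sys.argv)}.png',im)
E
python3 m.py blue .134
```

```text
t 6.0 p [ 0.6113 -0.0052  0.2531] toolx deg 89.96 zax [-0.001 -0.    -1.   ] F [ 0.1 -0.1 -0.9] w 0.68 gf 32.7
shift tool [0.0022 0.0017 0.0291]
scene 0.89 [330. 300.] 50 0.18 [ 0.6122 -0.0057] side 368 [ 0.6121 -0.007 ]
top 0.52 [298. 194.] 2 0.13  side 22 [ 0.6111 -0.0039]
```

View pics/blue_scene_3.png

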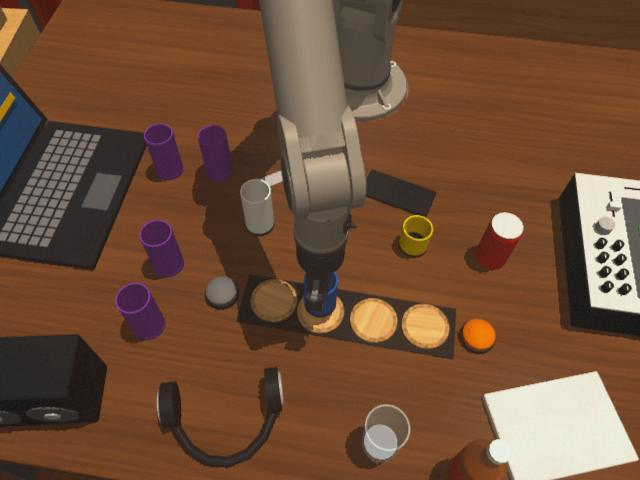

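Blue (320,290) hangs over coaster c (321,311) and is centred to within 3 mm. I'll lower it with that correction.

```bash
python3 -m pendant '[[0.05,0.0022,0.0012,0.01,0],[0.05,0,0,0.01,0],[0.05,0,0,0.006,0],[0.05,0,0,0.002,0],[0.05,0,0,0.001,0],[0.05,0,0,0,0],[0.05,0,0,0,0]]' | grep -A1 contact; python3 w.py .613 -.003 .224
```

```text
contact_force: [-4.9, -0.3, 12.2]
gripper_width: 0.68
t 6.78 p [ 0.6122 -0.0023  0.2243] toolx deg 90.01 zax [-0.002 -0.001 -1.   ] F [-4.9 -0.3 12.2] w 0.68 gf 33.4
shift tool [-0.0007  0.0008  0.0003]
```

```bash
python3 -m pendant '[[0.0854,0,0,-0.0005,0],[0.0854,0,0,0,0],[0.0854,0,0,0,0],[0.0854,0,0,0,0],[0.0854,0,0,0,0],[0.0854,0,0,-0.01,0],[0.0854,0,0,-0.025,0],[0.0854,0,0,-0.03,0],[0.0854,0,0,-0.03,0],[0.0854,0,0,-0.025,0],[0.0854,-0.02,-0.023,0,0],[0.0854,-0.02,-0.023,0,0]]' >/dev/null; python3 -m pendant '[[0.0854,-0.022,-0.025,0,0],[0.0854,-0.022,-0.025,0,0],[0.0854,-0.022,-0.025,0,0],[0.0854,-0.022,-0.025,0,0],[0.0854,-0.022,-0.025,0,0],[0.0854,0,0,0,0]]' >/dev/null; python3 w.py .4375 -.155 .235; python3 m.py blue .098
```

```text
t 8.28 p [ 0.437  -0.1568  0.3444] toolx deg 89.59 zax [-0.004 -0.003 -1.   ] F [ 0.2 -0.2 -0.6] w 1.003 gf 0.0
shift tool [0.0021 0.0009 0.1094]
scene 0.82 [322. 302.] 295 0.103 [ 0.6126 -0.0022] side 1028 [ 0.6132 -0.0023]
top 0.77 [307. 188.] 121 0.103 [ 6.101e-01 -3.000e-04] side 375 [ 6.085e-01 -5.000e-04]
```

Blue stands on c within about 2 mm. White is next.

```bash
python3 -m pendant '[[0.0854,0.002,0.001,0.03,0],[0.0854,0,0,0.03,0],[0.0854,0,0,0.03,0],[0.0854,0,0,0.0195,0],[0.0854,0,0,0,0],[0.05,0,0,0,0],[0.05,0,0,0,0],[0.05,0,0,0,0],[0.05,0,0,0,0],[0.05,0,0,0,0],[0.05,0,0,0,0],[0.05,0,0,0,0]]' 30 >/dev/null; python3 w.py .6154 .097 .272
```

```text
t 9.48 p [ 0.4427 -0.1507  0.2355] toolx deg 89.98 zax [ 0.001 -0.001 -1.   ] F [-1.1 -0.3  5.6] w 0.673 gf 27.0
shift tool [ 0.2477  0.1726 -0.0365]
```

```bash
python3 -m pendant '[[0.05,0,0,-0.02,0],[0.05,0,0,-0.035,0],[0.05,0,0,-0.035,0],[0.05,0.02,0.014,-0.03,0],[0.05,0.025,0.0176,0,0],[0.05,0.025,0.0176,0,0],[0.05,0.025,0.0176,0,0],[0.05,0.025,0.0176,0,0],[0.05,0.025,0.0176,0,0],[0.05,0.025,0.0176,0,0],[0.05,0.025,0.0176,0,0],[0.05,0.025,0.0176,0,0]]' >/dev/null; python3 -m pendant '[[0.05,0.0277,0.0176,0,0],[0.05,0,0,0.02,0],[0.05,0,0,0.03,0],[0.05,0,0,0.03,0],[0.05,0,0,0,0],[0.05,0,0,0,0],[0.05,0,0,0,0]]' >/dev/null; python3 w.py .6154 .097 .2435; python3 m.py white .154
```

```text
t 11.07 p [0.6155 0.0973 0.2762] toolx deg 89.99 zax [ 0.001  0.    -1.   ] F [ 0.6  0.7 -0.2] w 0.672 gf 28.4
shift tool [-0.0003 -0.0002  0.0327]
scene 0.96 [162. 153.] 0 0.121  side 1100 [ 0.3286 -0.3804]
scene 0.94 [162. 246.] 0 0.121  side 1262 [ 0.5586 -0.3126]
top 0.94 [431. 206.] 0 0.121  side 449 [ 0.5562 -0.3101]
top 0.73 [428. 158.] 0 0.121  side 521 [ 0.6858 -0.3086]
```

```bash
sed -i "s/\[:2\]:/:/; s/        S=P/        if np.hypot(*(np.median(P[:,:2],0)-[float(x) for x in sys.argv[3:5]]))>.06: continue\n        S=P/" m.py; python3 m.py white .148 .615 .097
```

```text
scene 0.71 [367. 306.] 71 0.178 [0.6184 0.0909] side 558 [0.6145 0.0917]
```

The white cup sits 4.5 mm to -y in the grip, which agrees with the TCP offset at the grasp. I'll correct for that and place it.

```bash
python3 -m pendant '[[0.05,0.0045,0.0005,0.01,0],[0.05,0,0,0.01,0],[0.05,0,0,0.008,0],[0.05,0,0,0.003,0],[0.05,0,0,0.0015,0],[0.05,0,0,0,0],[0.05,0,0,0,0]]' >/dev/null; python3 w.py .6154 .097 .2435
```

```text
t 12.05 p [0.6145 0.1019 0.2424] toolx deg 90.01 zax [-0.004 -0.001 -1.   ] F [-6.6 -0.7 11.7] w 0.671 gf 18.5
shift tool [-0.0049  0.0009 -0.0011]
```

```bash
python3 -m pendant '[[0.0854,0,0,-0.001,0],[0.0854,0,0,0,0],[0.0854,0,0,0,0],[0.0854,0,0,0,0],[0.0854,0,0,0,0],[0.0854,0,0,-0.01,0],[0.0854,0,0,-0.025,0],[0.0854,0,0,-0.03,0],[0.0854,0,0,-0.03,0],[0.0854,0,0,-0.015,0],[0.0854,-0.013,-0.0225,0,0],[0.0854,-0.013,-0.0225,0,0]]' >/dev/null; python3 -m pendant '[[0.0854,-0.013,-0.0225,0,0],[0.0854,-0.013,-0.0225,0,0],[0.0854,-0.013,-0.0225,0,0],[0.0854,-0.013,-0.0225,0,0],[0.0854,-0.013,-0.0225,0,0],[0.0854,-0.013,-0.0235,0,0],[0.0854,0,0,0,0],[0.0854,0,0,0,0],[0.0854,0,0,0,0]]' >/dev/null; python3 w.py .4345 -.002 .26; python3 m.py white .123 .615 .097
```

```text
t 13.8 p [ 0.4352 -0.002   0.3543] toolx deg 90.0 zax [ 0.002  0.    -1.   ] F [0.6 0.5 0.2] w 0.998 gf 0.0
shift tool [-0.     -0.0009  0.0943]
scene 0.6 [377. 301.] 294 0.127 [0.6125 0.0947] side 1334 [0.6128 0.0947]
top 0.73 [265. 188.] 115 0.524 [0.6099 0.0968] side 490 [0.6088 0.0961]
```

White is within about 3 mm. Green next.

```bash
python3 -m pendant '[[0.0854,0,-0.001,0.03,0],[0.0854,0,0,0.03,0],[0.0854,0,0,0.024,0],[0.0854,0,0,0.01,0],[0.0854,0,0,0,0],[0.05,0,0,0,0],[0.05,0,0,0,0],[0.05,0,0,0,0],[0.05,0,0,0,0],[0.05,0,0,0,0],[0.05,0,0,0,0],[0.05,0,0,0,0]]' 30 >/dev/null; python3 w.py .614 .192 .3
```

```text
t 15.0 p [ 0.4342 -0.0021  0.2609] toolx deg 90.0 zax [ 0.003 -0.    -1.   ] F [-1.8  0.9  6.8] w 0.682 gf 32.0
shift tool [ 0.1941  0.1799 -0.0386]
```

```bash
python3 -m pendant '[[0.05,0,0,-0.02,0],[0.05,0,0,-0.035,0],[0.05,0,0,-0.035,0],[0.05,0,0,-0.035,0],[0.05,0.02,0.018,-0.015,0],[0.05,0.022,0.0203,0,0],[0.05,0.022,0.0203,0,0],[0.05,0.022,0.0203,0,0],[0.05,0.022,0.0203,0,0],[0.05,0.022,0.0203,0,0],[0.05,0.022,0.0203,0,0],[0.05,0.022,0.0203,0,0]]' >/dev/null; python3 -m pendant '[[0.05,0.02,0.0199,0,0],[0.05,0,0,0.02,0],[0.05,0,0,0.03,0],[0.05,0,0,0.03,0],[0.05,0,0,0.02,0],[0.05,0,0,0,0],[0.05,0,0,0,0],[0.05,0,0,0,0]]' >/dev/null; python3 w.py .614 .192 .269; python3 m.py green .18 .614 .192
```

```text
t 16.67 p [0.6142 0.192  0.3014] toolx deg 89.99 zax [ 0.002  0.001 -1.   ] F [ 0.5 -0.6 -0.1] w 0.685 gf 33.0
shift tool [-0.     -0.0002  0.0324]
scene 0.76 [429. 307.] 119 0.222 [0.6157 0.1911] side 885 [0.6145 0.1922]
```

```bash
python3 -m pendant '[[0.05,0,-0.001,0.01,0],[0.05,0,0,0.01,0],[0.05,0,0,0.008,0],[0.05,0,0,0.003,0],[0.05,0,0,0.0012,0],[0.05,0,0,0,0],[0.05,0,0,0,0]]' >/dev/null; python3 w.py; python3 -m pendant '[[0.0854,0,0,-0.001,0],[0.0854,0,0,0,0],[0.0854,0,0,0,0],[0.0854,0,0,0,0],[0.0854,0,0,0,0],[0.0854,0,0,-0.01,0],[0.0854,0,0,-0.025,0],[0.0854,0,0,-0.03,0],[0.0854,0,0,-0.02,0],[0.0854,-0.006,-0.0325,0,0],[0.0854,-0.006,-0.0325,0,0],[0.0854,-0.006,-0.0325,0,0]]' >/dev/null; python3 -m pendant '[[0.0854,-0.006,-0.0325,0,0],[0.0854,-0.009,-0.0455,0,0],[0.0854,0,0,0,0],[0.0854,0,0,0,0],[0.0854,0,0,0,0]]' >/dev/null; python3 w.py .438 .159 .192; python3 m.py green .148 .614 .192
```

```text
t 17.45 p [0.6119 0.192  0.2687] toolx deg 90.01 zax [-0.002 -0.002 -1.   ] F [-8.2 -2.9 20.4] w 0.679 gf 34.1
t 18.87 p [0.4423 0.1598 0.3542] toolx deg 90.0 zax [ 0.002  0.    -1.   ] F [ 0.3 -0.4  0.4] w 1.002 gf 0.0
shift tool [-0.0009 -0.0046  0.1622]
scene 0.75 [432. 305.] 328 0.153 [0.6127 0.1907] side 1634 [0.6125 0.1907]
top 0.56 [225. 185.] 147 0.154 [0.6103 0.1926] side 682 [0.6095 0.1922]
```

Green is spot on. Yellow next.

```bash
python3 -m pendant '[[0.0854,-0.001,-0.0045,0.02,0],[0.0854,0,0,0.035,0],[0.0854,0,0,0.035,0],[0.0854,0,0,0.035,0],[0.0854,0,0,0.025,0],[0.0854,0,0,0.012,0],[0.0854,0,0,0,0],[0.0854,0,0,0,0]]' >/dev/null; python3 -m pendant '[[0.05,0,0,0,0],[0.05,0,0,0,0],[0.05,0,0,0,0],[0.05,0,0,0,0],[0.05,0,0,0,0],[0.05,0,0,0,0],[0.05,0,0,0,0]]' 30 >/dev/null; python3 w.py .606 -.093 .3
```

```text
t 20.32 p [0.438  0.1589 0.1928] toolx deg 89.98 zax [ 0.003  0.001 -1.   ] F [-0.7 -0.5  8.4] w 0.66 gf 31.5
shift tool [-0.2518  0.1684 -0.1069]
```

```bash
python3 -m pendant '[[0.05,0,0,-0.02,0],[0.05,0,0,-0.035,0],[0.05,0,0,-0.035,0],[0.05,-0.02,0,-0.03,0],[0.05,-0.033,0,0,0],[0.05,-0.033,0,0,0],[0.05,-0.033,0,0,0],[0.05,-0.033,0,0,0],[0.05,-0.033,0,0,0],[0.05,-0.033,0,0,0],[0.05,-0.0338,0.03,0,0],[0.05,0,0.03,0,0]]' >/dev/null; python3 -m pendant '[[0.05,0,0.03,0,0],[0.05,0,0.03,0,0],[0.05,0,0.03,0,0],[0.05,0,0.0184,0.02,0],[0.05,0,0,0.03,0],[0.05,0,0,0.03,0],[0.05,0,0,0,0],[0.05,0,0,0,0],[0.05,0,0,0,0]]' >/dev/null; python3 w.py .606 -.093 .2005; python3 m.py yellow .104 .606 -.093
```

```text
t 22.07 p [ 0.6037 -0.0906  0.233 ] toolx deg 90.0 zax [ 0.002 -0.    -1.   ] F [1.  1.1 0.5] w 0.656 gf 32.7
shift tool [-0.0024  0.0022  0.0325]
scene 0.91 [282. 287.] 85 0.109 [ 0.6054 -0.0915] side 265 [ 0.6064 -0.0936]
```

```bash
python3 -m pendant '[[0.05,-0.0015,0,0.01,0],[0.05,0,0,0.01,0],[0.05,0,0,0.008,0],[0.05,0,0,0.003,0],[0.05,0,0,0.001,0],[0.05,0,0,0,0],[0.05,0,0,0,0]]' >/dev/null; python3 w.py; python3 -m pendant '[[0.0854,0,0,-0.001,0],[0.0854,0,0,0,0],[0.0854,0,0,0,0],[0.0854,0,0,0,0],[0.0854,0,0,0,0],[0.0854,0,0,-0.01,0],[0.0854,0,0,-0.025,0],[0.0854,0,0,-0.03,0],[0.0854,0,0,-0.03,0],[0.0854,0,0,-0.03,0],[0.0854,-0.01,-0.03,0,0],[0.0854,-0.01,-0.03,0,0]]' >/dev/null; python3 -m pendant '[[0.0854,-0.01,-0.03,0,0],[0.0854,-0.01,-0.03,0,0],[0.0854,-0.01,-0.03,0,0],[0.0854,0,0,0,0],[0.0854,0,0,0,0]]' >/dev/null; python3 m.py yellow .073 .606 -.093;python3 m.py blue .098 .613 -.003; python3 m.py white .123 .615 .097;python3 m.py green .148 .612 .192;python3 w.py
```

```text
t 22.85 p [ 0.6028 -0.0921  0.2005] toolx deg 90.0 zax [-0.002 -0.002 -1.   ] F [-8.6 -0.1 21.1] w 0.656 gf 34.8
scene 0.62 [274. 287.] 281 0.078 [ 0.6036 -0.0927] side 754 [ 0.6046 -0.0925]
top 0.91 [342. 189.] 107 0.498 [ 0.6012 -0.0908] side 279 [ 0.5994 -0.0902]
scene 0.93 [322. 304.] 292 0.103 [ 0.6126 -0.0022] side 1048 [ 0.6132 -0.0021]
top 0.92 [305. 188.] 116 0.106 [ 6.1e-01 -2.0e-04] side 370 [ 0.6086 -0.0007]
scene 0.59 [374. 303.] 310 0.129 [0.6126 0.0947] side 1336 [0.6128 0.0946]
top 0.68 [263. 189.] 123 0.129 [0.6101 0.0967] side 515 [0.6088 0.0962]
scene 0.67 [434. 302.] 332 0.153 [0.6129 0.1907] side 1643 [0.6125 0.1907]
top 0.56 [225. 185.] 125 0.153 [0.6102 0.1924] side 671 [0.6095 0.1922]
t 25.07 p [ 0.4533 -0.1421  0.3253] toolx deg 90.0 zax [ 0. -0. -1.] F [0.3 0.2 0. ] w 1.001 gf 0.0
```

View pics/green_scene_5.png

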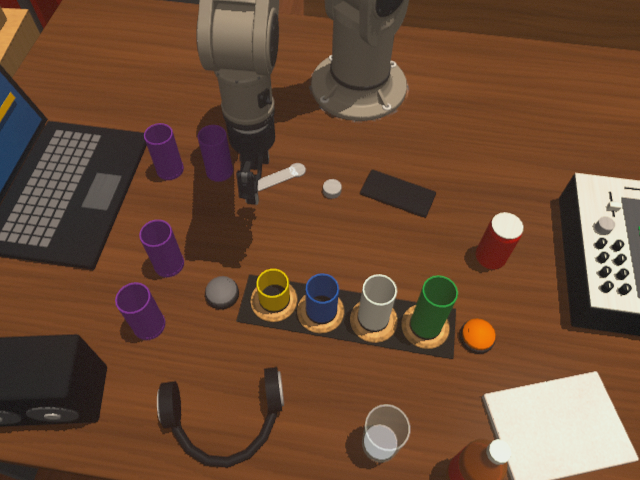

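The picture shows yellow (273,291), blue (322,299), white (377,305) and green (434,308) upright on coasters d, c, b and a, with green next to the orange lamp (479,335). Offsets are about 1 to 5 mm, depending on camera and cup. The can (498,241) and the purple cups haven't moved. I'm handing in.

```bash
python3 -c "
from station import bot
print(bot.hand_in())"
```

```text
the job is handed in; nothing more can be done
None
```

The job is handed in: the green, white, blue and yellow tumblers stand upright in height order on coasters a to d, green beside the orange lamp, each within about 5 mm of centre (white is farthest off), and the red can was not moved.

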